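Clamp a test specimen in the sprung jaws of the camera's specimen holder

TASK

Take the waisted metal test specimen off its rest and clamp it endwise between the jaws of the specimen holder, pushing the sprung jaw back with the specimen to make room. It should be level, centred on the fixed jaw's rubber pad and bearing end-on against that pad, hanging free between the jaws. Keep hold of it until the sprung jaw has closed on it, then let go and move clear; leave the screwdriver, the filter and the carton alone.

Things in the scene. Friction and masses are not known exactly. Their poses are not given: they have to be found in the camera images.
- specimen: Loose waisted (dumb-bell) test specimen, plain aluminium, about 65 g, 90 mm long (its y), 14 mm thick. Each end is a head 20 mm long, 24 mm wide (x); the waist between is 14 mm wide, 50 mm long and can be gripped across x. Both ends are alike. Origin: centre of its underside; z up as it lies on the rest.
- specimen_mid (a point): Centre of the specimen, 7 mm above its underside.
- rest: Fixed black rest on which the specimen lies at the start, lengthwise along the rest's y: a 44 x 104 x 6 mm foot with two blocks, tops 25 mm above the table, one under each head, inner faces 54 mm apart, so fingers can reach down beside the waist. Origin: centre of its foot, on the table.
- holder: Fixed holder: dark base plate 76 x 205 mm (y -82 to +122), top 12 mm high; two guide rods along y at x -24, +24 mm, tops 29 mm high; fixed aluminium jaw at the -y end, sliding sprung jaw, and at +y an end plate 90 mm high with brass spring barrel. Origin: on the table, under the middle of a clamped specimen; y is the clamping axis, from fixed to sprung jaw. Open at both sides (x).
- seat (a point): Centre of the fixed jaw's rubber pad (30 mm wide, 20 mm high, faces +y; holder axes), 62 mm above the table. The fixed jaw, 34 mm wide, ends 10 mm above this point, so a specimen held higher passes over it. A clamped specimen has its centre 45 mm from here along +y, at the same height.
- jaw_face (a point): Point on the face of the sprung jaw's rubber pad, level with the seat; moves with the jaw. The pad faces -y, is 30 mm wide and reaches from 20 mm below to 32 mm above this point; the jaw, 34 mm wide, ends 34 mm above it. With the jaw home it is 80 mm from the seat, 10 mm less than the specimen's length.
- jaw (a joint): Travel of the sprung jaw along the holder's +y (m): 0 home (as at the start), 0.030 fully back; 0.010 with the specimen clamped. The spring pushes it home with 5 N at 0, 7.5 N at 0.010 and 12.5 N at 0.030; it does not stay back by itself.
- screwdriver: Bystander: a screwdriver 170 mm long lying on the table beyond the work.
- filter: Bystander: a round amber filter in a black mount, 54 mm across, 12 mm high, lying on the table. Origin under its centre.
- carton: Bystander: a white carton 60 x 50 x 45 mm on the table. Origin under its centre.
Things that resemble listed ones, but are neither listed nor needed, are in the scene too. There is more than one size of the specimen; the job needs the largest.

How it is judged:
By the outcome, as a careful person would: the job done as asked, in the order asked, and still so for the second after the job is handed in, with the robot touching nothing.
It also fails if it takes over 38 s, if anything falls off the work surface, if the arm or the gripper's body presses on something with over 40 N, if the wrist force passes 120 N, or if a joint passes its speed limit or range.

ROBOT

A 7-joint arm with a two-finger parallel gripper is mounted at the origin on the work surface. World frame = base frame: x ahead of the robot, y to its left, z up, the work surface at z = 0. Lengths are in mm, angles in rad, forces in N, time in s.
With the tool pointing down it reaches from about 425 to 825 mm from the base axis. Payload 3.6 kg.
Tool frame: the origin (TCP) lies midway between the tips of the shut fingers; the grasp point (between the pads) lies env.pinch_z behind it (env.pinch_z is the distance from the TCP to the grasp point, in mm); x points along the fingers, z is the direction in which the jaws open and shut, and the axes are right-handed (so a half turn about x gives the same grasp; the last joint's range is limited). The gripper opens to 93 mm and grips with 3 to 60 N. Pads are 15 mm wide; open, the fingers measure 128 mm over their backs; the gripper's body (75 mm by 188 mm) begins 65 mm behind the grasp point.
Start: joints at [-1.139, 0.615, -0.013, 1.423, 0.008, 1.103, -0.04], TCP at [287.831, 582.765, 218.64] pointing down, gripper open.
Joint ranges: [-3.12, 3.12], [-0.3, 2.06], [-1.34, 1.32], [0.26, 2.42], [-1.36, 4.5], [0.01, 1.98], [-2.84, 2.84]. Speed limits (rad/s): [2.79, 2.79, 3.14, 3.14, 3.14, 3.14, 3.14].

INTERFACE

Orientations are given as a rotation vector (axis times angle).
In Python, from station import status, grab_frame, calibration, job, env gives the robot as it stands.
- The arm moves only by the tool arm_command, never from a script. Its argument "increments" is a list of rows, each a list of 3 entries, a list of its own where there are three numbers: the shift along the tool's x, y, z in m, then the turn, a rotation vector about the tool's x, y, z in degrees, then the opening, from -1 (shut) to 1 (fully open), so that 0 is half open. In form: [[[dx, dy, dz], [wx, wy, wz], fingers], ...]. A call has 1 to 5 rows; each row shifts and turns the commanded pose from where the row before left it, along the tool's axes as they then stand; what a row does not reach is not made up. A row lasts 1/10 s, in which the tool goes at most 50 mm and 8.59 degrees, less where a joint would pass 70% of its speed; a pose out of reach is approached as far as the arm can. A call with a gripper value outside its range is refused whole. The fingers move at their own pace and stop on an object; "newtons" is the grip in N (left out, the last holds). Time passes only in rows, so rows that do not move let the fingers close. It gives the time, the measured TCP pose, the force and the opening at its end, in the units of the state.
- status.sense(): the state, without advancing time (a new reading comes with each control period).
- grab_frame(name): name is "side" or "top"; returns the picture (400x640x3 uint8, red, green, blue); there is no depth.
- calibration(name): a dict with "vfov" (degrees; the focal length in pixels is half the picture's height over the tangent of half this angle, whatever the lens; pixels are square), "cx", "cy" (the principal point, pixels), "dist" ([k1, k2, p1, p2, k3] as OpenCV has them; the pictures are not rectified), "eye" and "rotation" of the camera in the world. Camera axes: x right, y down, z forward; pixel columns grow to the right and rows downward; lengths in mm; the calibration is good to about 2 mm. A picture is of the moment at which its call begins. calibration takes no time and is no camera call.
- job.sign_off(): hands the job in, once; it reports no verdict.
The state is a dict: "time_s": time; "qpos": joint angles; "joint_velocities": joint speeds; "joint_torque": joint torques, N m; "eef_pos": TCP position; "eef_rot": TCP orientation; "force": force on the tool from outside, world axes, zero at the start; "moment": the same for the moment, N m; "finger_gap": opening from 0.0 (shut) to 1.0 (fully open).
Only numpy, scipy, OpenCV 4.12 (cv2) and the standard library are available. Lean on these libraries where they do the work, as an engineer would, in place of code of your own. Each camera call takes 0.05 s, during which the arm holds its last target. There are 200 camera calls.

## Working session

There is one attempt and no reset: what is moved stays moved. The work goes in short steps, Python scripts to look and compute and a tool call to move; the robot and the scene stay as the last step left them, time stands still between calls to the robot, and variables do not carry over. Pictures are saved under pics/ and viewed, about 8 in all and at most 12, crops included, and the job is handed in when it is done.

Besides the shell and the picture viewer there is one more tool, called after "Request:" in YAML: its name, and indented under it one key for each argument. arm_command: Moves the arm, as the interface text tells. Its arguments: {"type":"object","properties":{"increments":{"type":"array"},"newtons":{"type":"number"}},"required":["increments"]}

```bash
ls; mkdir -p pics; python3 - <<'E'
from station import status, grab_frame, calibration, job, env
import cv2,json
print(status.sense()); print(env.pinch_z,[a for a in dir(env) if a[0]!='_'])
for n in("side","top"):
    print(n,calibration(n)); cv2.imwrite(f"pics/{n}0.png",grab_frame(n)[:,:,::-1])
E
```

```text
pics
{'time_s': 0.0, 'qpos': array([-1.13850962,  0.61588699, -0.01260238,  1.42487929,  0.00810412,
        1.10338019, -0.04040024]), 'joint_velocities': array([-0.00042757, -0.00086555,  0.00102158, -0.00019445,  0.00113183,
        0.00175174, -0.00059383]), 'joint_torque': array([ 3.46715515e-04, -4.58939731e+01,  2.09175115e-01, -1.65745926e+01,
       -6.10177475e-02,  2.04622565e-02,  2.43371014e-04]), 'eef_pos': array([287.51371049, 582.08492726, 217.5086175 ]), 'eef_rot': array([-0.86639737,  1.39411104,  0.86416641]), 'force': array([-0.2789678 , -0.15549216, -0.74545979]), 'moment': array([-0.05836563,  0.00562637,  0.0012076 ]), 'finger_gap': 1.000495607839366}
18.8 ['IKError', 'pinch_z']
side {'vfov': 50.476749047096355, 'cx': 315.63684153204554, 'cy': 201.26894542257492, 'dist': array([-0.08337443,  0.        ,  0.        ,  0.        ,  0.        ]), 'eye': array([ 441.8686416 , -551.24630124,  643.88977598]), 'rotation': array([-2.36801072,  0.3394745 , -0.10999368])}
top {'vfov': 56.71397036369539, 'cx': 320.1811391389826, 'cy': 203.68215356643347, 'dist': array([0.00219913, 0.        , 0.        , 0.        , 0.        ]), 'eye': array([535.59138981,   4.19792898, 869.46575319]), 'rotation': array([-2.19295847,  2.24308579, -0.09300299])}
```

View pics/top0.png

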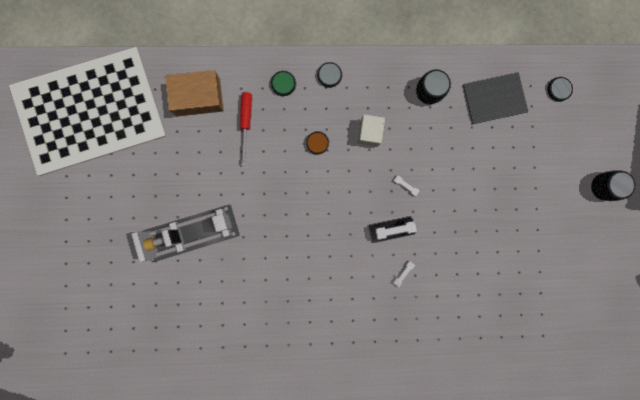

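View pics/side0.png

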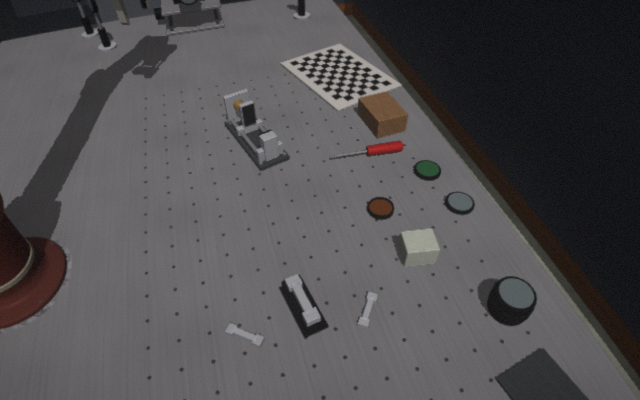

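Both views agree. In the top view, three things could be the specimen: the one on the black rest at (396,229), and two smaller loose ones at (406,186) and (404,274). The one on the rest is the largest and matches the description. The holder is at (185,235), with its brass barrel and end plate at the left (+y end). Next is a close crop to check this.

```bash
cat > h.py <<'E'
import numpy as np, cv2
from scipy.spatial.transform import Rotation as R
from station import calibration
def cam(n):
    c=calibration(n); f=200/np.tan(np.radians(c['vfov']/2))
    K=np.array([[f,0,c['cx']],[0,f,c['cy']],[0,0,1]])
    return K,np.array(c['dist']),np.array(c['eye']),R.from_rotvec(c['rotation']).as_matrix()
def ray(n,uv):
    K,d,e,M=cam(n)
    p=cv2.undistortPoints(np.array(uv,float).reshape(-1,1,2),K,d).reshape(-1,2)
    return e,np.c_[p,np.ones(len(p))]@M.T
def onplane(n,uv,z):
    e,r=ray(n,uv); return e+r*((z-e[2])/r[:,2])[:,None]
def proj(n,P):
    K,d,e,M=cam(n); Rc=M.T
    return cv2.projectPoints(np.array(P,float).reshape(-1,1,3),cv2.Rodrigues(Rc)[0],-Rc@e,K,d)[0].reshape(-1,2)
def tri(a,b):
    (e1,r1),(e2,r2)=ray("top",[a]),ray("side",[b]); r1,r2=r1[0],r2[0]
    s=np.linalg.lstsq(np.c_[r1,-r2],e2-e1,rcond=None)[0]
    p,q=e1+s[0]*r1,e2+s[1]*r2; return (p+q)/2,np.linalg.norm(p-q)
E
python3 - <<'E'
from h import *
for n in("top","side"): print(proj(n,[[500,-150,0],[500,150,0],[700,0,0]]))
t=cv2.imread('pics/top0.png'); s=cv2.imread('pics/side0.png')
z=lambda im,x,y,w,h,k: cv2.resize(im[y:y+h,x:x+w],None,fx=k,fy=k,interpolation=cv2.INTER_CUBIC)
a=np.hstack([z(t,125,200,120,65,4),z(t,365,200,60,65,4)])  # 720
b=np.hstack([z(s,215,80,80,95,4)[:330],z(s,265,265,80,82,4)[:330]])
b=cv2.copyMakeBorder(b,0,330-b.shape[0],0,720-b.shape[1],0) if b.shape[1]<=720 else b
print(a.shape,b.shape)
cv2.imwrite('pics/crop0.png',np.vstack([a,b]))
E
```

```text
[[371.52241437 233.84115417]
 [243.17849075 237.06815685]
 [305.93590037 150.55480597]]
[[291.33346326 284.66252096]
 [259.47415834 173.13119037]
 [367.83081939 201.17117613]]Traceback (most recent call last):
  File "<stdin>", line 6, in <module>
    return _nx.concatenate(arrs, 1, dtype=dtype, casting=casting)
           ~~~~~~~~~~~~~~~^^^^^^^^^^^^^^^^^^^^^^^^^^^^^^^^^^^^^^^
ValueError: all the input array dimensions except for the concatenation axis must match exactly, but along dimension 0, the array at index 0 has size 330 and the array at index 1 has size 328
```

```bash
python3 - <<'E'
from h import *
t=cv2.imread('pics/top0.png'); s=cv2.imread('pics/side0.png')
z=lambda im,x,y,w,h,k: cv2.resize(im[y:y+h,x:x+w],None,fx=k,fy=k,interpolation=cv2.INTER_CUBIC)
a=np.hstack([z(t,125,200,120,60,4),z(t,365,200,60,60,4)])  # 720x240
b=np.hstack([z(s,215,80,90,90,4),z(s,260,260,90,90,4)]) #720x360
cv2.imwrite('pics/crop0.png',np.vstack([a,b]))
E
```

```text
(no output)
```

View pics/crop0.png

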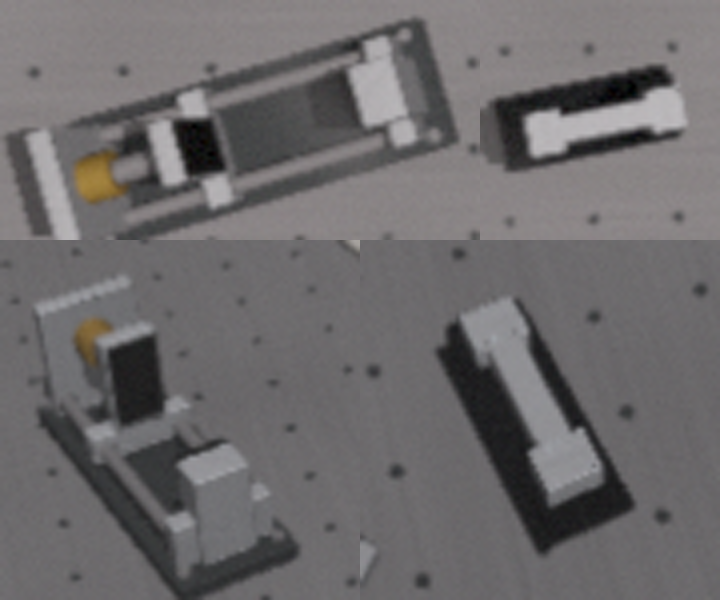

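The crop confirms that the specimen on the rest is the large one: its heads sit on both blocks and it lies slightly off-centre along the rest. In the holder, the sprung jaw with its tall black pad is on the barrel (+y) side, and the short fixed jaw is at the other end. Now I measure poses.

```bash
python3 - <<'E'
from h import *
from station import status
g=cv2.cvtColor(cv2.imread('pics/top0.png'),cv2.COLOR_BGR2GRAY)
gs=cv2.cvtColor(cv2.imread('pics/side0.png'),cv2.COLOR_BGR2GRAY)
print(R.from_rotvec(status.sense()['eef_rot']).as_matrix().round(3))
# crop->image
T=lambda p,ox,oy:(np.array(p,float)+.5)/4-.5+[ox,oy]
def cont(im,x,y,w,h,th,inv=False):
    b=cv2.resize(im[y:y+h,x:x+w],None,fx=4,fy=4,interpolation=cv2.INTER_CUBIC)
    m=cv2.threshold(b,th,255,cv2.THRESH_BINARY_INV if inv else cv2.THRESH_BINARY)[1]
    cs=cv2.findContours(m,0,1)[0]; return [T(c.reshape(-1,2),x,y).astype(np.float32) for c in sorted(cs,key=cv2.contourArea)[::-1][:4]]
print('table',g[270,200],'base',g[244,225],'spec',g[230,396],'side',gs[300,300])
# specimen top view
for th in(130,160):
  c=cont(g,365,200,60,60,th)[0]; r=cv2.minAreaRect(c); print('spec',th,r)
  w=onplane('top',c,39)[:,:2]; r=cv2.minAreaRect(w.astype(np.float32)); print(' world z39',r)
c=cont(gs,260,260,90,90,150)[0]; print('side spec',cv2.minAreaRect(c), cv2.minAreaRect(onplane('side',c,39)[:,:2].astype(np.float32)))
# holder features
P=onplane('top',T([[420,18],[457,140],[8,135]],125,200),12);print('base corners',P.round(1))
F=onplane('top',T([[348,65],[388,55],[408,118],[368,128]],125,200),72);print('fixed top',F.round(1),F.mean(0))
S=onplane('top',T([[147,125],[170,120],[187,182],[165,187]],125,200),96);print('sprung top',S.round(1),S.mean(0))
Fs=onplane('side',T([[180,462],[228,445],[247,463],[193,488]],215,20),72);print('fixed side',Fs.round(1),Fs.mean(0))
E
```

```text
[[-0.001 -0.897  0.443]
 [-0.002  0.443  0.897]
 [-1.    -0.    -0.002]]
table 135 base 134 spec 184 side 144
spec 130 ((394.5, 229.5), (59.75, 59.75), 90.0)
 world z39 ((510.50677490234375, -195.96937561035156), (136.5962371826172, 134.90957641601562), 88.42460632324219)
spec 160 ((396.1665954589844, 229.6905517578125), (9.940627098083496, 39.19148635864258), 78.87081146240234)
 world z39 ((509.581298828125, -199.36102294921875), (22.389293670654297, 89.23380279541016), 9.562212944030762)
side spec ((306.75, 311.625), (2.5, 1.75), 90.0) ((508.03179931640625, -229.41531372070312), (4.424861907958984, 2.764519691467285), 74.78032684326172)
base corners [[576.7 177.8  12. ]
 [506.3 157.7  12. ]
 [515.5 409.5  12. ]]
fixed top [[549.6 203.9  72. ]
 [554.4 182.8  72. ]
 [520.7 172.6  72. ]
 [515.9 193.7  72. ]] [535.15200412 188.26818928  72.        ]
sprung top [[520.8 300.   96. ]
 [523.1 288.4  96. ]
 [491.2 280.   96. ]
 [488.9 291.1  96. ]] [505.99473149 289.88808984  96.        ]
fixed side [[516.3 191.1  72. ]
 [544.4 198.1  72. ]
 [551.1 179.3  72. ]
 [518.8 166.9  72. ]] [532.65863465 183.83592676  72.        ]
```

```bash
cat >> h.py <<'E'
def edge(im,a,b,half=3,k=40):
    """subpixel max-gradient points along nominal line a-b"""
    a,b=np.array(a,float),np.array(b,float); t=(b-a)/np.linalg.norm(b-a); n=np.array([-t[1],t[0]])
    s=np.arange(-half,half+.01,.25); out=[]
    for f in np.linspace(0,1,k):
        p=a+f*(b-a)+s[:,None]*n
        v=cv2.remap(im.astype(np.float32),p[:,0].astype(np.float32)[None],p[:,1].astype(np.float32)[None],cv2.INTER_LINEAR)[0]
        v=np.convolve(v,np.ones(3)/3,'same'); d=np.abs(np.gradient(v)); d[:3]=d[-3:]=0
        out.append(p[(d**2).argmax()] if d.max()>1 else [np.nan]*2)
    out=np.array(out); return out[~np.isnan(out[:,0])]
def linefit(P):
    P=P[:,:2].astype(np.float32)
    for _ in range(3):
        vx,vy,x,y=cv2.fitLine(P,cv2.DIST_HUBER,0,.01,.01).ravel(); r=(P-[x,y])@[-vy,vx]
        P=P[abs(r)<max(2*np.median(abs(r)),.3)]
    if vx*0+vy<0: vx,vy=-vx,-vy
    return np.array([x,y]),np.array([vx,vy]),r.std(),len(P)
E
python3 - <<'E'
from h import *
g=cv2.cvtColor(cv2.imread('pics/top0.png'),cv2.COLOR_BGR2GRAY)
gs=cv2.cvtColor(cv2.imread('pics/side0.png'),cv2.COLOR_BGR2GRAY)
T=lambda p,ox,oy:(np.array(p,float)+.5)/4-.5+np.array([ox,oy])
L={}
for nm,a,b,z,v in[('base+x',(130,101),(405,22),12,'t'),('base-x',(225,210),(445,145),12,'t'),('end-y',(424,30),(452,125),0,'t'),
  ('fix+x',(353,63),(383,56),72,'t'),('fix-x',(373,127),(404,119),72,'t'),('fix_front',(351,70),(367,122),72,'t'),('fix_back',(391,62),(405,112),72,'t'),
  ('spr-x',(168,187),(183,183),96,'t'),('spr_front',(173,125),(186,177),96,'t'),('spr_back',(150,130),(163,180),96,'t'),
  ('spec+x',(1,1),(1,1),0,0)][:-1]:
    p=edge(g,T(a,125,200),T(b,125,200)); w=onplane('top',p,z); c,d,s,n=linefit(w)
    ang=np.degrees(np.arctan2(-d[0],d[1])); L[nm]=(c,d); print(nm,c.round(1),'ang',ang.round(2),s.round(2),n)
# specimen waist edges (crop x offset 480 -> 365)
for nm,a,b in[('w+',(575,113),(640,101)),('w-',(575,138),(642,127))]:
    p=edge(g,T((a[0]-480,a[1]),365,200),T((b[0]-480,b[1]),365,200),2.5); w=onplane('top',p,39); c,d,s,n=linefit(w)
    print(nm,c.round(1),np.degrees(np.arctan2(-d[0],d[1])).round(2),s.round(2),n)
E
```

```text
base+x [555.3 258.4] ang 16.17 0.3 20
base-x [488.5 214. ] ang 15.78 0.36 28
end-y [545.3 169.8] ang -73.59 0.36 30
fix+x [551.3 191.5] ang 9.35 0.1 15
fix-x [519.4 184.3] ang 17.53 0.11 20
fix_front [535.5 201.8] ang -73.58 0.43 40
fix_back [537.5 176.9] ang -73.83 0.44 40
spr-x [490.5 286.3] ang 2.07 0.14 33
spr_front [507.8 284.3] ang -73.73 0.31 27
spr_back [505.6 296.9] ang -75.18 0.33 37
w+ [ 516.6 -194.3] 9.03 0.45 37
w- [ 500.7 -195. ] 8.07 0.42 35
```

```bash
cat > plan.py <<'E'
import sys,numpy as np
from scipy.spatial.transform import Rotation as R
from station import status
def plan(p,head,step=.05,turn=8.5):
    """rows (tool axes, m / deg) to TCP p (mm), tool x down, tool y heading (deg)"""
    s=status.sense(); M=R.from_rotvec(s['eef_rot']).as_matrix(); h=np.radians(head)
    y=np.array([np.cos(h),np.sin(h),0]);x=np.array([0,0,-1.]);G=np.c_[x,y,np.cross(x,y)]
    d=(np.array(p)-s['eef_pos'])/1e3; w=R.from_matrix(M.T@G).as_rotvec(degrees=True)
    n=int(np.ceil(max(np.linalg.norm(d)/step,np.linalg.norm(w)/turn)))
    print('t',round(s['time_s'],2),'pos',s['eef_pos'].round(1),'err',(d*1e3).round(1),'turn',w.round(2),'F',s['force'].round(1),'gap',round(s['finger_gap'],3),'n',n)
    for i in range(n):
        Mi=M@R.from_rotvec(w*i/n,degrees=True).as_matrix()
        print([list((Mi.T@d/n).round(4)),list((w/n).round(2))])
if __name__=='__main__':
    a=list(map(float,sys.argv[1:])); plan(a[:3],a[3],*a[4:])
E
python3 plan.py 509.5 -199.5 150 99
```

```text
t 0.1 pos [287.6 582.1 217.6] err [ 221.9 -781.6  -67.6] turn [54.72 -0.12  0.07] F [-0.3 -0.5 -0.6] gap 1.0 n 17
[[np.float64(0.0041), np.float64(-0.0321), np.float64(-0.0354)], [np.float64(3.22), np.float64(-0.01), np.float64(0.0)]]
[[np.float64(0.0041), np.float64(-0.034), np.float64(-0.0336)], [np.float64(3.22), np.float64(-0.01), np.float64(0.0)]]
[[np.float64(0.004), np.float64(-0.0358), np.float64(-0.0316)], [np.float64(3.22), np.float64(-0.01), np.float64(0.0)]]
[[np.float64(0.004), np.float64(-0.0376), np.float64(-0.0296)], [np.float64(3.22), np.float64(-0.01), np.float64(0.0)]]
[[np.float64(0.004), np.float64(-0.0392), np.float64(-0.0274)], [np.float64(3.22), np.float64(-0.01), np.float64(0.0)]]
[[np.float64(0.004), np.float64(-0.0406), np.float64(-0.0252)], [np.float64(3.22), np.float64(-0.01), np.float64(0.0)]]
[[np.float64(0.004), np.float64(-0.042), np.float64(-0.0228)], [np.float64(3.22), np.float64(-0.01), np.float64(0.0)]]
[[np.float64(0.004), np.float64(-0.0432), np.float64(-0.0204)], [np.float64(3.22), np.float64(-0.01), np.float64(0.0)]]
[[np.float64(0.004), np.fl
[... 347 characters left out ...]
004), np.float64(-0.0467), np.float64(-0.0103)], [np.float64(3.22), np.float64(-0.01), np.float64(0.0)]]
[[np.float64(0.004), np.float64(-0.0472), np.float64(-0.0077)], [np.float64(3.22), np.float64(-0.01), np.float64(0.0)]]
[[np.float64(0.004), np.float64(-0.0475), np.float64(-0.005)], [np.float64(3.22), np.float64(-0.01), np.float64(0.0)]]
[[np.float64(0.004), np.float64(-0.0477), np.float64(-0.0023)], [np.float64(3.22), np.float64(-0.01), np.float64(0.0)]]
[[np.float64(0.004), np.float64(-0.0478), np.float64(0.0003)], [np.float64(3.22), np.float64(-0.01), np.float64(0.0)]]
[[np.float64(0.004), np.float64(-0.0477), np.float64(0.003)], [np.float64(3.22), np.float64(-0.01), np.float64(0.0)]]
```

Request:
arm_command:
  increments:
    - [[0.002,-0.032,-0.035],[3.2,0,0],0.1]
    - [[0.004,-0.034,-0.034],[3.2,0,0],0.1]
    - [[0.004,-0.036,-0.032],[3.2,0,0],0.1]
    - [[0.004,-0.038,-0.03],[3.2,0,0],0.1]
    - [[0.004,-0.039,-0.027],[3.2,0,0],0.1]

```text
time_s: 0.6
eef_pos: [353.4, 350.1, 200.3]
eef_rot: [-0.649, 1.472, 0.649]
force: [0.5, 1.3, -0.9]
finger_gap: 0.619
```

Request:
arm_command:
  increments:
    - [[0.004,-0.041,-0.025],[3.2,0,0],0.1]
    - [[0.004,-0.042,-0.023],[3.2,0,0],0.1]
    - [[0.004,-0.043,-0.02],[3.2,0,0],0.1]
    - [[0.004,-0.044,-0.018],[3.2,0,0],0.1]
    - [[0.004,-0.045,-0.016],[3.2,0,0],0.1]

```text
time_s: 1.1
eef_pos: [419.0, 121.1, 180.5]
eef_rot: [-0.432, 1.527, 0.432]
force: [1.2, 0.9, 0.5]
finger_gap: 0.545
```

Request:
arm_command:
  increments:
    - [[0.004,-0.046,-0.013],[3.2,0,0],0.1]
    - [[0.004,-0.047,-0.01],[3.2,0,0],0.1]
    - [[0.004,-0.047,-0.008],[3.2,0,0],0.1]
    - [[0.004,-0.0475,-0.005],[3.2,0,0],0.1]
    - [[0.004,-0.048,-0.002],[3.2,0,0],0.1]

```text
time_s: 1.6
eef_pos: [485.5, -108.6, 160.3]
eef_rot: [-0.213, 1.561, 0.214]
force: [0.2, 0.5, 0.1]
finger_gap: 0.551
```

```bash
sed -i 's/list((Mi.T@d\/n).round(4)),list((w\/n).round(2))/(Mi.T@d\/n).round(4).tolist(),(w\/n).round(2).tolist()/' plan.py; python3 plan.py 509.5 -199.5 120 99
```

```text
t 1.6 pos [ 485.5 -108.6  160.3] err [ 24.  -90.9 -40.3] turn [ 6.6  -0.02 -0.02] F [0.2 0.5 0.1] gap 0.551 n 3
[[0.0134, -0.0313, -0.0004], [2.2, -0.01, -0.01]]
[[0.0134, -0.0313, 0.0008], [2.2, -0.01, -0.01]]
[[0.0134, -0.0313, 0.002], [2.2, -0.01, -0.01]]
```

Request:
arm_command:
  increments:
    - [[0.013,-0.031,0],[2.2,0,0],0.1]
    - [[0.013,-0.026,0.001],[2.2,0,0],0.1]
    - [[0.013,-0.026,0.002],[2.2,0,0],0.1]
    - [[0,0,0],[0,0,0],0.1]
    - [[0,0,0],[0,0,0],0.1]

```text
time_s: 2.1
eef_pos: [507.4, -186.7, 121.1]
eef_rot: [-0.124, 1.569, 0.125]
force: [0.4, 0.4, 0.2]
finger_gap: 0.55
```

```bash
python3 plan.py 508.3 -191.6 13.5 99; python3 - <<'E'
from h import *
from station import grab_frame
t=grab_frame('top')[:,:,::-1];s=grab_frame('side')[:,:,::-1]
z=lambda im,x,y,w,h,k: cv2.resize(im[y:y+h,x:x+w],None,fx=k,fy=k,interpolation=cv2.INTER_CUBIC)
cv2.imwrite('pics/a1.png',np.hstack([z(t,350,170,100,120,4),z(s,250,230,100,120,4)]))
E
```

```text
t 2.1 pos [ 507.4 -186.7  121.1] err [   0.9   -4.9 -107.6] turn [ 0.09 -0.09 -0.07] F [0.4 0.4 0.2] gap 0.55 n 3
[[0.0358, -0.0017, 0.0001], [0.03, -0.03, -0.02]]
[[0.0359, -0.0017, 0.0001], [0.03, -0.03, -0.02]]
[[0.0359, -0.0017, 0.0001], [0.03, -0.03, -0.02]]
```

View pics/a1.png

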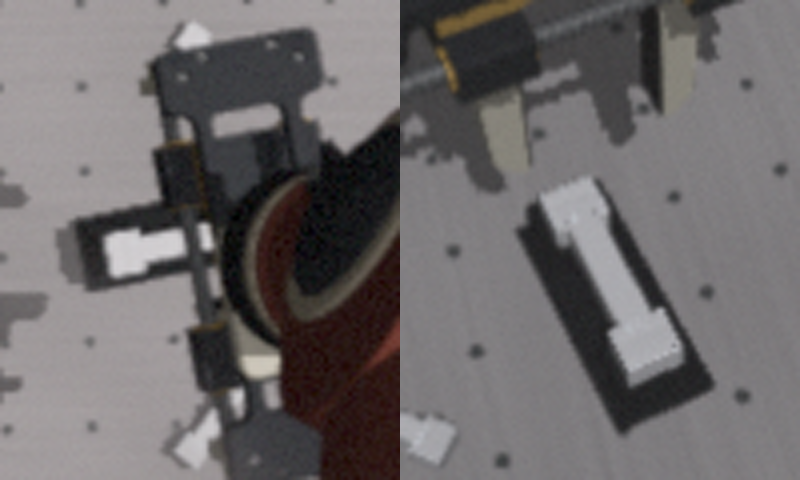

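The side crop shows the specimen undisturbed, with the fingers aligned to straddle the waist. The two small specimens lie outside the finger span. Descending.

Request:
arm_command:
  increments:
    - [[0.035,-0.002,0],[0,0,0],0.1]
    - [[0.035,-0.002,0],[0,0,0],0.1]
    - [[0.025,-0.001,0],[0,0,0],0.1]
    - [[0.0125,0,0],[0,0,0],0.1]
    - [[0,0,0],[0,0,0],0.1]
  newtons: 60

```text
time_s: 2.7
eef_pos: [508.1, -190.4, 13.3]
eef_rot: [-0.125, 1.569, 0.128]
force: [-0.6, -0.8, 0.3]
finger_gap: 0.553
```

Request:
arm_command:
  increments:
    - [[0,0,0],[0,0,0],-1]
    - [[0,0,0],[0,0,0],-1]
    - [[0,0,0],[0,0,0],-1]
    - [[0,0,0],[0,0,0],-1]
    - [[0,0,0],[0,0,0],-1]
  newtons: 60

```text
time_s: 3.2
eef_pos: [509.0, -192.0, 14.6]
eef_rot: [-0.125, 1.567, 0.125]
force: [-0.7, 0.5, 1.6]
finger_gap: 0.168
```

Request:
arm_command:
  increments:
    - [[0,0,0],[0,0,0],-1]
    - [[0,0,0],[0,0,0],-1]
    - [[-0.01,0,0],[0,0,0],-1]
    - [[-0.03,0,0],[0,0,0],-1]
    - [[-0.05,0,0],[0,0,0],-1]

```text
time_s: 3.7
eef_pos: [506.5, -190.8, 102.9]
eef_rot: [-0.123, 1.574, 0.127]
force: [0.8, 0.0, -0.7]
finger_gap: 0.142
```

Request:
arm_command:
  increments:
    - [[-0.04,0,0],[0,0,0],-1]
    - [[-0.01,0,0],[0,0,0],-1]
    - [[0,0,0],[0,0,0],-1]

```text
time_s: 4.0
eef_pos: [509.7, -192.2, 156.0]
eef_rot: [-0.126, 1.563, 0.124]
force: [0.9, 0.7, -1.4]
finger_gap: 0.144
```

```bash
python3 - <<'E'
from h import *
from station import grab_frame,status
s0=status.sense();print(s0['eef_pos'],s0['finger_gap'],s0['force'])
s=grab_frame('side')[:,:,::-1]
cv2.imwrite('pics/side1.png',s)
x,y=proj('side',s0['eef_pos']+[0,0,18.8])[0].round().astype(int);print(x,y)
x=max(x-60,0);y=max(y-50,0)
cv2.imwrite('pics/a2.png',cv2.resize(s[y:y+100,x:x+120],None,fx=5,fy=5,interpolation=cv2.INTER_CUBIC));print(x,y)
E
python3 plan.py 508 -100 150 106.1
```

```text
[ 509.70563029 -192.19729662  156.04821841] 0.14386901216565057 [ 0.89527838  0.71449188 -1.438749  ]
298 241
238 191
t 4.05 pos [ 508.5 -191.5  154.2] err [-0.5 91.5 -4.2] turn [-6.97  0.01 -0.01] F [-0.4  0.1 -1.4] gap 0.143 n 2
[[0.0021, 0.0452, 0.007], [-3.49, 0.0, -0.01]]
[[0.0021, 0.0447, 0.0098], [-3.49, 0.0, -0.01]]
```

View pics/a2.png

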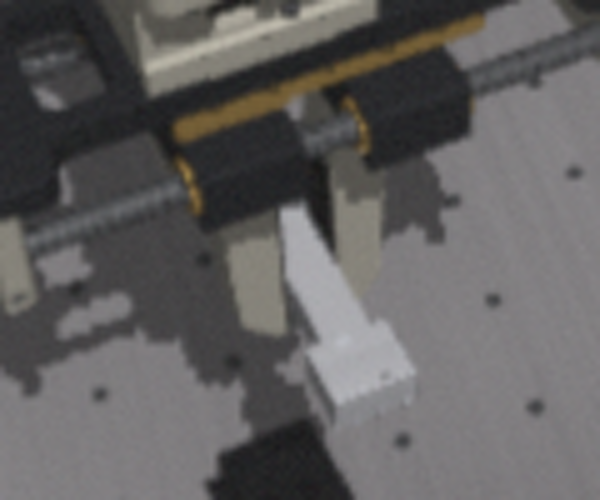

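```bash
cat > held.py <<'E'
from h import *
def inplane(n,uv,pos,rot):
    """(along tool y, along -tool x from grasp point), in specimen's mid-plane"""
    M=R.from_rotvec(rot).as_matrix(); g=np.array(pos)-18.8*M[:,0]
    e,r=ray(n,uv); N=M[:,2]; P=e+r*(((g-e)@N)/(r@N))[:,None]
    return np.c_[(P-g)@M[:,1],-(P-g)@M[:,0]]
E
python3 - <<'E'
from held import *
T=lambda p:(np.array(p,float)+.5)/5-.5+[238,191]
print(inplane('side',T([[375,388.5],[375.5,411],[326,345+8],[392,322]]),[508.8,-191.8,154.8],[-0.125,1.566,.125]))
E
```

```text
[[-52.04489248   2.30658916]
 [-51.72892501  -8.78338304]
 [-17.21072138 -26.27048037]
 [-64.55682872  47.71782794]]
```

Gripped at the waist: the specimen's near head shows at crop (360,385), about level. Moving over the holder.

```bash
python3 plan.py 520.8 239.8 145 106.1 45
```

```text
t 4.05 pos [ 508.5 -191.5  154.2] err [ 12.3 431.3  -9.2] turn [-6.97  0.01 -0.01] F [-0.4  0.1 -1.4] gap 0.143 n 1
[[0.0093, 0.4239, 0.0806], [-6.97, 0.01, -0.01]]
```

Request:
arm_command:
  increments:
    - [[0.001,0.0424,0.008],[-0.7,0,0],-1]
    - [[0.001,0.0423,0.0086],[-0.7,0,0],-1]
    - [[0.001,0.0422,0.0091],[-0.7,0,0],-1]
    - [[0.001,0.042,0.0096],[-0.7,0,0],-1]
    - [[0.001,0.042,0.0101],[-0.7,0,0],-1]

```text
time_s: 4.55
eef_pos: [513.1, 25.5, 146.8]
eef_rot: [-0.173, 1.569, 0.173]
force: [1.1, 0.3, -0.3]
finger_gap: 0.144
```

Request:
arm_command:
  increments:
    - [[0.001,0.042,0.0106],[-0.7,0,0],-1]
    - [[0.001,0.0418,0.0111],[-0.7,0,0],-1]
    - [[0.001,0.0416,0.0116],[-0.7,0,0],-1]
    - [[0.001,0.0414,0.0121],[-0.7,0,0],-1]
    - [[0.001,0.0412,0.0126],[-0.7,0,0],-1]

```text
time_s: 5.05
eef_pos: [519.0, 240.8, 141.4]
eef_rot: [-0.223, 1.565, 0.22]
force: [1.2, -0.8, -0.2]
finger_gap: 0.143
```

Request:
arm_command:
  increments:
    - [[0,0,0],[0,0,0],-1]
    - [[0,0,0],[0,0,0],-1]

```text
time_s: 5.25
eef_pos: [518.9, 240.4, 141.5]
eef_rot: [-0.225, 1.564, 0.222]
force: [-0.3, -0.7, -0.9]
finger_gap: 0.144
```

```bash
python3 plan.py 520.8 239.8 90 106.1;python3 plan.py 520.8 239.8 90 106.1
```

```text
t 5.25 pos [518.9 240.4 141.5] err [  1.9  -0.6 -51.5] turn [ 0.19 -0.3   0.06] F [-0.3 -0.7 -0.9] gap 0.144 n 2
[[0.0257, -0.0005, 0.001], [0.1, -0.15, 0.03]]
[[0.0257, -0.0005, 0.0009], [0.1, -0.15, 0.03]]
t 5.25 pos [518.9 240.4 141.5] err [  1.9  -0.6 -51.5] turn [ 0.19 -0.3   0.06] F [-0.3 -0.7 -0.9] gap 0.144 n 2
[[0.0257, -0.0005, 0.001], [0.1, -0.15, 0.03]]
[[0.0257, -0.0005, 0.0009], [0.1, -0.15, 0.03]]
```

Request:
arm_command:
  increments:
    - [[0.026,0,0.001],[0,0,0],-1]
    - [[0.025,-0.001,0.001],[0,0,0],-1]
    - [[0,0,0],[0,0,0],-1]
    - [[0,0,0],[0,0,0],-1]

```text
time_s: 5.65
eef_pos: [522.8, 237.2, 92.5]
eef_rot: [-0.22, 1.562, 0.217]
force: [0.2, 0.4, -0.3]
finger_gap: 0.147
```

```bash
python3 - <<'E'
from h import *
from station import grab_frame,status
P=[]
for i in range(3):
    s=grab_frame('side')[:,:,::-1]; q=status.sense(); P.append(np.r_[q['eef_pos'],q['eef_rot']])
print(np.array(P).round(3),q['time_s'])
cv2.imwrite('pics/side2.png',s);t=grab_frame('top')[:,:,::-1];cv2.imwrite('pics/top2.png',t)
z=lambda im,x,y,w,h,k: cv2.resize(im[y:y+h,x:x+w],None,fx=k,fy=k,interpolation=cv2.INTER_CUBIC)
cv2.imwrite('pics/a3.png',np.hstack([z(s,215,80,80,100,5),z(t,165,190,80,100,5)]))
E
```

```text
[[ 5.23532e+02  2.37992e+02  9.34910e+01 -2.20000e-01  1.56000e+00
   2.19000e-01]
 [ 5.23869e+02  2.38509e+02  9.40430e+01 -2.20000e-01  1.55800e+00
   2.19000e-01]
 [ 5.23929e+02  2.38913e+02  9.43130e+01 -2.20000e-01  1.55800e+00
   2.20000e-01]] 5.8
```

View pics/a3.png

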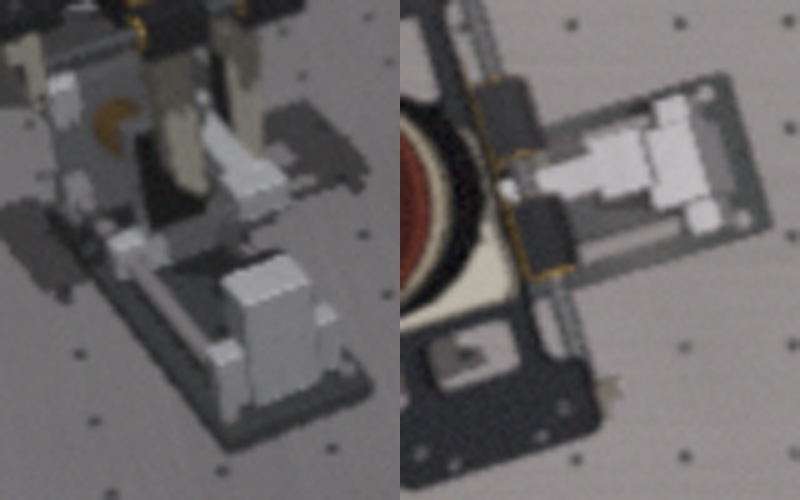

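```bash
python3 - <<'E'
from h import *
t=cv2.imread('pics/top2.png');s=cv2.imread('pics/side2.png')
def z(im,x,y,w,h,k):
    r=cv2.resize(im[y:y+h,x:x+w],None,fx=k,fy=k,interpolation=cv2.INTER_CUBIC); return cv2.convertScaleAbs(r,alpha=1.3,beta=-20)
cv2.imwrite('pics/a4.png',np.hstack([z(s,250,95,30,40,13),z(t,190,205,30,40,13)]))
g=cv2.cvtColor(t,cv2.COLOR_BGR2GRAY);T=lambda p:(np.array(p,float)+.5)/5-.5+[165-80,190]
T2=lambda p:(np.array(p,float)+.5)/5-.5+np.array([85,190])
for nm,a,b in[('h+',(592,139),(636,127)),('h-',(605,199),(645,189))]:
    p=edge(g,T2(a),T2(b),2); w=onplane('top',p,117); c,d,q,n=linefit(w)
    print(nm,c.round(1),np.degrees(np.arctan2(-d[0],d[1])).round(1),q.round(2),n,'xh',(c@[.961,.277]-566.8).round(2))
E
```

```text
h+ [549.3 202.2] 2.3 0.23 18 xh 17.08
h- [524.7 194.5] 15.1 0.22 19 xh -8.68
```

View pics/a4.png

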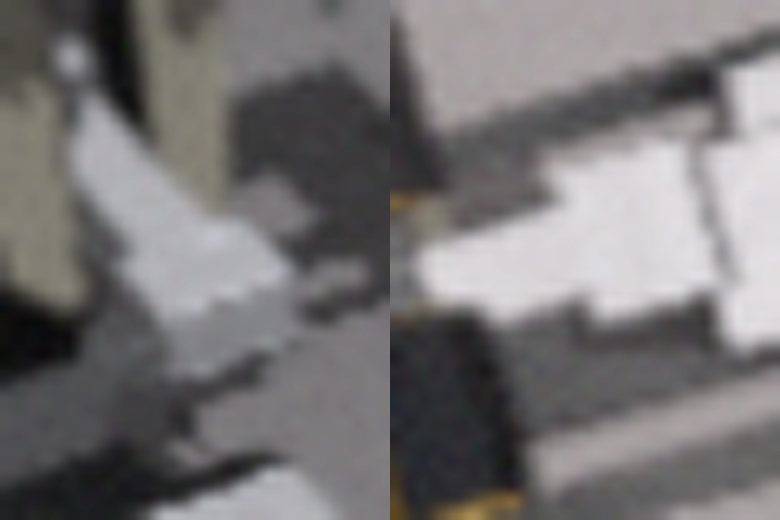

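```bash
python3 - <<'E'
from h import *
from held import inplane
S=lambda p:(np.array(p,float)+.5)/13-.5+[250,95]
T=lambda p:(np.array(p,float)-[390,0]+.5)/13-.5+[190,205]
for a,b in[((690,140),(295,270)),((715,295),(165,315)),((702.5,217.5),(230,292))]:
    P,e=tri(T(a),S(b)); print(P.round(1),e.round(1),'xh',(P[0]*.961+P[1]*.277-566.8).round(1),'yh',(-.277*P[0]+.961*P[1]-94.2).round(1))
w=onplane('top',T([(550,165),(690,140),(590,325),(715,295)]),115)
print((w@[.961,.277,0]-566.8).round(1),(w@[-.277,.961,0]-94.2).round(1))
pos,rot=[523.5,238.3,93.5],[-.22,1.559,.219]
print(inplane('side',S([(230,292),(240,355)]),pos,rot))
# same-bias check: fixed jaw top front edge mid side vs top
E
```

```text
[549.2 190.6 117.5] 1.4 xh 13.8 yh -63.1
[526.  187.3 115.9] 0.2 xh -9.4 yh -59.9
[537.6 189.  116.8] 0.6 xh 2.2 yh -61.5
[17.3 14.6 -8.2 -9.5] [-41.3 -62.8 -40.  -59.6]
[[-50.33530095   3.8331339 ]
 [-51.33587653  -8.10476846]]
```

The head is triangulated at about +2.3 mm in holder x, its -y end at y −61, and its top at z 117. So the specimen centre is about 2.2 mm below the grasp point. I correct x and lower to just above the fixed jaw.

Request:
arm_command:
  increments:
    - [[0.015,0,-0.0012],[0,0,0],-1]
    - [[0.012,0,-0.0011],[0,0,0],-1]
    - [[0,0,0],[0,0,0],-1]
    - [[0,0,0],[0,0,0],-1]
    - [[0,0,0],[0,0,0],-1]

```text
time_s: 6.35
eef_pos: [521.3, 238.8, 66.7]
eef_rot: [-0.221, 1.558, 0.221]
force: [0.3, -0.2, -1.2]
finger_gap: 0.147
```

```bash
cat > hp.py <<'E'
from station import status
import numpy as np
from scipy.spatial.transform import Rotation as R
s=status.sense();p=s['eef_pos'];M=R.from_rotvec(s['eef_rot']).as_matrix();A=np.array([[.961,.277,0],[-.277,.961,0],[0,0,1]])
print('t',round(s['time_s'],2),'TCP holder',(A@p-[566.8,94.2,0]).round(1),'heading',np.degrees(np.arctan2(M[1,1],M[0,1])).round(2),'pitch y_z',np.degrees(M[2,1]).round(2),'roll z_z',np.degrees(M[2,2]).round(2),'F holder',(A@s['force']).round(1),'M',(A@s['moment']).round(2),'gap',round(s['finger_gap'],3))
E
python3 hp.py
```

```text
t 6.35 TCP holder [ 0.3 -9.1 66.7] heading 106.12 pitch y_z 0.01 roll z_z 0.06 F holder [ 0.2 -0.3 -1.2] M [-0.06  0.05  0.04] gap 0.147
```

Request:
arm_command:
  increments:
    - [[0,0.004,0],[0,0,0],-1]
    - [[0,0.004,0],[0,0,0],-1]
    - [[0,0.004,0],[0,0,0],-1]
    - [[0,0.003,0],[0,0,0],-1]
    - [[0,0,0],[0,0,0],-1]

```text
time_s: 6.85
eef_pos: [517.9, 250.2, 66.6]
eef_rot: [-0.223, 1.558, 0.216]
force: [1.0, -6.2, 1.8]
finger_gap: 0.143
```

```bash
python3 hp.py
```

```text
t 6.85 TCP holder [ 0.2  2.8 66.6] heading 106.01 pitch y_z -0.25 roll z_z 0.04 F holder [-0.7 -6.3  1.8] M [-1.25  0.13 -0.  ] gap 0.143
```

Request:
arm_command:
  increments:
    - [[0,0.003,0],[0,0,0],-1]
    - [[0,0.003,0],[0,0,0],-1]
    - [[0,0.0005,0],[0,0,0],-1]
    - [[0,0,0],[0,0,0],-1]
    - [[0,0,0],[0,0,0],-1]

```text
time_s: 7.35
eef_pos: [516.5, 254.9, 66.7]
eef_rot: [-0.223, 1.558, 0.214]
force: [1.8, -6.8, 1.9]
finger_gap: 0.146
```

```bash
python3 hp.py
```

```text
t 7.35 TCP holder [ 0.2  7.7 66.7] heading 105.93 pitch y_z -0.33 roll z_z 0.03 F holder [-0.1 -7.1  1.9] M [-1.57  0.19 -0.01] gap 0.146
```

Request:
arm_command:
  increments:
    - [[0,0.003,0],[0,0,0],-1]
    - [[0,0.003,0],[0,0,0],-1]
    - [[0,0.001,0],[0,0,0],-1]
    - [[0,0,0],[0,0,0],-1]
    - [[0,0,0],[0,0,0],-1]

```text
time_s: 7.85
eef_pos: [514.9, 260.5, 66.7]
eef_rot: [-0.223, 1.558, 0.212]
force: [2.6, -8.0, 1.6]
finger_gap: 0.145
```

```bash
python3 hp.py; python3 - <<'E'
from h import *
from station import grab_frame
s=grab_frame('side')[:,:,::-1];t=grab_frame('top')[:,:,::-1]
cv2.imwrite('pics/side3.png',s);cv2.imwrite('pics/top3.png',t)
z=lambda im,x,y,w,h,k: cv2.resize(im[y:y+h,x:x+w],None,fx=k,fy=k,interpolation=cv2.INTER_CUBIC)
cv2.imwrite('pics/a5.png',np.hstack([z(s,235,95,50,75,8),z(t,180,195,50,75,8)]))
E
```

```text
t 7.85 TCP holder [ 0.2 13.5 66.7] heading 105.89 pitch y_z -0.41 roll z_z 0.03 F holder [ 0.2 -8.4  1.6] M [-1.91  0.15 -0.02] gap 0.145
```

View pics/a5.png

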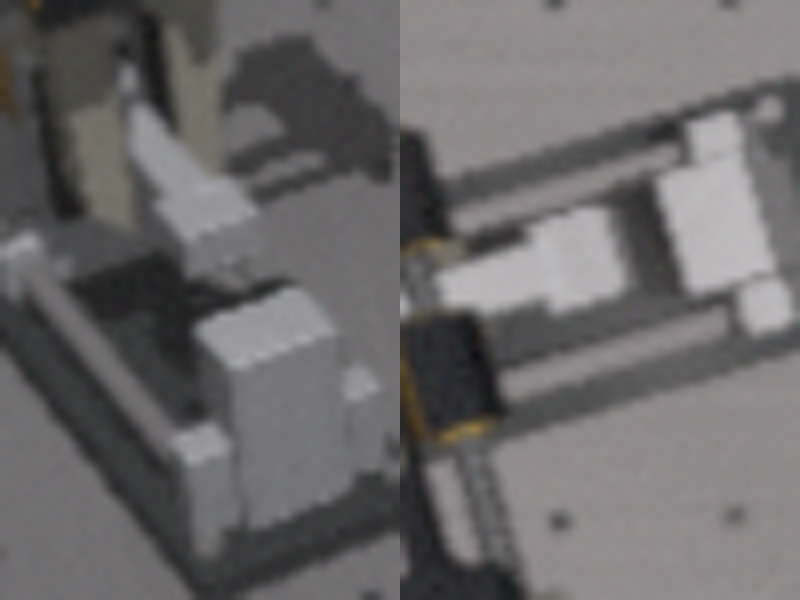

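The top crop shows the head's end at (622,250), well clear of the fixed jaw's front edge at (672,235): about 7 mm from the pad and laterally in line. Lowering.

Request:
arm_command:
  increments:
    - [[0.003,0,0],[0,0,0],-1]
    - [[0.003,0,0],[0,0,0],-1]
    - [[0.003,0,0],[0,0,0],-1]
    - [[0,0,0],[0,0,0],-1]

```text
time_s: 8.35
eef_pos: [515.7, 260.7, 57.9]
eef_rot: [-0.223, 1.557, 0.212]
force: [3.1, -9.2, 2.7]
finger_gap: 0.145
```

```bash
python3 hp.py
```

```text
t 8.35 TCP holder [ 1.  13.5 57.9] heading 105.87 pitch y_z -0.4 roll z_z 0.13 F holder [ 0.5 -9.7  2.7] M [-1.86  0.02 -0.01] gap 0.145
```

Request:
arm_command:
  increments:
    - [[0.003,0,0],[0,0,0],-1]
    - [[0.003,0,0],[0,0,0],-1]
    - [[0.003,0,0],[0,0,0],-1]
    - [[0.003,0,0],[0,0,0],-1]
    - [[0,0,0],[0,0,0],-1]

```text
time_s: 8.85
eef_pos: [516.0, 260.8, 46.0]
eef_rot: [-0.222, 1.556, 0.212]
force: [2.7, -8.2, 2.5]
finger_gap: 0.147
```

```bash
python3 hp.py; python3 - <<'E'
from h import *
from station import grab_frame
s=grab_frame('side')[:,:,::-1];t=grab_frame('top')[:,:,::-1]
cv2.imwrite('pics/side4.png',s);cv2.imwrite('pics/top4.png',t)
z=lambda im,x,y,w,h,k: cv2.resize(im[y:y+h,x:x+w],None,fx=k,fy=k,interpolation=cv2.INTER_CUBIC)
cv2.imwrite('pics/a6.png',np.hstack([z(s,235,95,50,75,8),z(t,180,195,50,75,8)]))
E
```

```text
t 8.85 TCP holder [ 1.3 13.5 46. ] heading 105.87 pitch y_z -0.4 roll z_z 0.16 F holder [ 0.3 -8.6  2.5] M [-1.83 -0.04 -0.05] gap 0.147
```

View pics/a6.png

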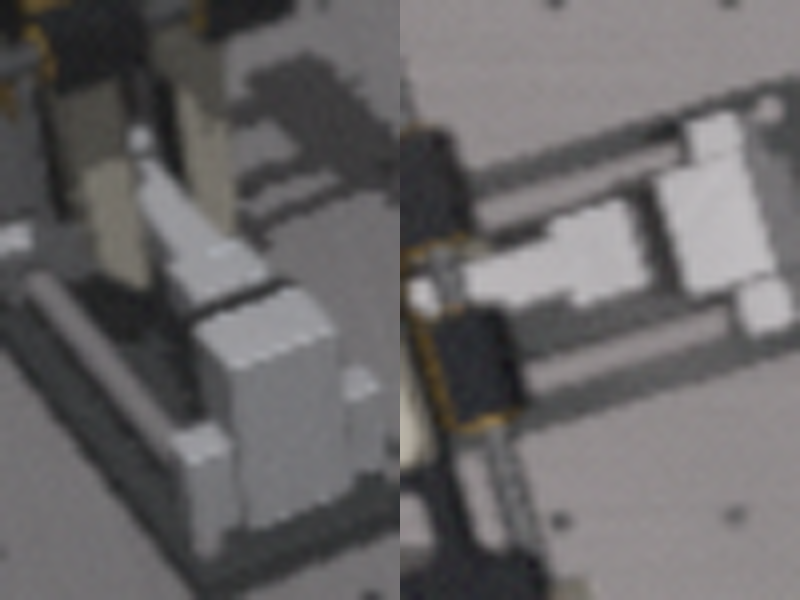

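```bash
python3 - <<'E'
from h import *
from held import inplane
from station import status
S=lambda p:(np.array(p,float)+.5)/8-.5+[235,95]
T=lambda p:(np.array(p,float)-[400,0]+.5)/8-.5+[180,195]
g=cv2.cvtColor(cv2.imread('pics/top4.png'),cv2.COLOR_BGR2GRAY)
def X(nm,a,b,z):
    p=edge(g,T(a),T(b),1.8); w=onplane('top',p,z); c,d,q,n=linefit(w)
    print(nm,'xh',(c@[.961,.277]-566.8).round(2),'yh',(c@[-.277,.961]-94.2).round(2),'ang',np.degrees(np.arctan2(-d[0],d[1])).round(1),q.round(2),n)
X('head+',(556,217),(622,202),69);X('head-',(585,303),(640,291),69);X('end',(636,210),(648,282),69)
X('waist+',(480,262),(540,246),69);X('waist-',(490,304),(565,287),69)
X('jaw+',(668,177),(690,170),72);X('jaw-',(700,292),(735,281),72);X('jawfront',(664,187),(687,285),72)
print(tri(T((641,246)),S((232,290))),tri(T((634,203)),S((270,270))),tri(T((650,290)),S((192,310))))
q=status.sense();print(inplane('side',S([(232,290)]),q['eef_pos'],q['eef_rot']))
# fixed jaw top reference (72): front edge mid
print(tri(T((675,236)),S((245,305))),tri(T((757.5,212)),S((290,345))))
print('exp side pix of front edge/rear', )
E
```

```text
head+ xh 13.91 yh -28.97 ang 14.5 0.39 38
head- xh -10.04 yh -30.13 ang 17.4 0.25 27
end xh 0.28 yh -39.17 ang -73.2 0.33 24
waist+ xh 9.36 yh -6.72 ang 18.9 0.13 22
waist- xh -4.63 yh -8.08 ang 7.9 0.26 21
jaw+ xh 16.21 yh -55.38 ang 23.4 0.08 23
jaw- xh -17.06 yh -55.74 ang 23.1 0.1 18
jawfront xh 0.2 yh -48.71 ang -75.0 0.18 25
(array([528.86824388, 209.46039111,  67.48188118]), np.float64(1.4963994785387)) (array([540.26274179, 210.24570294,  71.21954682]), np.float64(1.69893459159044)) (array([516.98088628, 207.99356184,  64.3764858 ]), np.float64(1.5595721072017223))
[[-47.20640274  -2.06924465]]
(array([531.08762787, 200.21428532,  68.59221962]), np.float64(1.9779187967848066)) (array([538.09186476, 177.90426107,  69.74048752]), np.float64(0.29526375903863655))
exp side pix of front edge/rear
```

Camera puts the specimen about +2 mm in x relative to the holder axis and about 1 mm high. I correct both while easing it back toward the fixed pad.

Request:
arm_command:
  increments:
    - [[0.0007,0,-0.001],[0,0,0],-1]
    - [[0.0006,0,-0.001],[0,0,0],-1]
    - [[0,-0.002,0],[0,0,0],-1]
    - [[0,-0.002,0],[0,0,0],-1]
    - [[0,0,0],[0,0,0],-1]

```text
time_s: 9.45
eef_pos: [516.7, 257.0, 45.3]
eef_rot: [-0.221, 1.553, 0.213]
force: [3.4, -8.5, 3.2]
finger_gap: 0.147
```

```bash
python3 hp.py; cat > meas.py <<'E'
from h import *
from station import grab_frame,status
import sys
t=grab_frame('top')[:,:,::-1]; cv2.imwrite('pics/%s.png'%sys.argv[1],t); g=cv2.cvtColor(t,cv2.COLOR_BGR2GRAY)
A=np.array([[.961,.277],[-.277,.961]])
def H(x,y,z): return proj('top',np.r_[A.T@np.array([x+566.8,y+94.2]),z])[0]
def X(nm,a,b,z):
    p=edge(g,H(*a,z),H(*b,z),1.8)
    w=onplane('top',p,z); c,d,q,n=linefit(w); c=A@c-[566.8,94.2]
    print(nm,c.round(2),'ang',np.degrees(np.arctan2(-d[0],d[1])).round(1),q.round(2),n); return c
e=float(sys.argv[2])
a=X('head+',(12,e+4),(12,e+16),69);b=X('head-',(-12,e+4),(-12,e+16),69);X('end',(-9,e),(9,e),69)
X('jawfront',(-13,-48.7),(13,-48.7),72);print('mid x',(a[0]+b[0])/2)
E
python3 meas.py top5 -43
```

```text
t 9.45 TCP holder [ 0.9  9.7 45.3] heading 105.85 pitch y_z -0.36 roll z_z 0.37 F holder [ 0.9 -9.2  3.2] M [-1.66 -0.46 -0.05] gap 0.147
head+ [ 13.32 -34.79] ang 22.1 0.07 21
head- [-10.58 -33.93] ang 13.4 0.3 34
end [ -1.94 -43.36] ang -74.0 0.41 40
jawfront [ -0.59 -48.58] ang -73.9 0.0 18
mid x 1.3697794418335434
```

Request:
arm_command:
  increments:
    - [[0.0003,0,-0.0012],[0,0,0],-1]
    - [[0,-0.001,0],[0,0,0],-1]
    - [[0,-0.001,0],[0,0,0],-1]
    - [[0,0,0],[0,0,0],-1]

```text
time_s: 9.9
eef_pos: [516.5, 255.4, 45.0]
eef_rot: [-0.221, 1.551, 0.213]
force: [5.3, -6.6, 1.5]
finger_gap: 0.142
```

```bash
python3 hp.py; python3 meas.py top6 -45
```

```text
t 9.9 TCP holder [ 0.4  8.2 45. ] heading 105.87 pitch y_z -0.34 roll z_z 0.45 F holder [ 3.3 -7.8  1.5] M [-1.69 -0.63 -0.06] gap 0.142
head+ [ 12.47 -33.54] ang 22.3 0.1 20
head- [-11.11 -33.44] ang 13.1 0.17 19
end [ -1.61 -43.83] ang -74.0 0.4 40
jawfront [  0.47 -48.58] ang -73.9 0.0 16
mid x 0.6754602432251318
```

Request:
arm_command:
  increments:
    - [[0,0,-0.0007],[0,0,0],-1]
    - [[0,-0.001,0],[0,0,0],-1]
    - [[0,-0.001,0],[0,0,0],-1]
    - [[0,0,0],[0,0,0],-1]
    - [[0,0,0],[0,0,0],-1]

```text
time_s: 10.45
eef_pos: [516.7, 254.7, 45.1]
eef_rot: [-0.22, 1.55, 0.215]
force: [5.3, -5.4, 1.6]
finger_gap: 0.145
```

```bash
python3 hp.py; python3 meas.py top7 -45
```

```text
t 10.45 TCP holder [ 0.3  7.4 45.1] heading 105.9 pitch y_z -0.25 roll z_z 0.54 F holder [ 3.6 -6.7  1.6] M [-1.37 -0.78 -0.1 ] gap 0.145
head+ [ 12.47 -33.54] ang 22.3 0.07 21
head- [-11.17 -34.89] ang 12.9 0.07 18
end [  0.28 -43.88] ang -74.1 0.41 40
jawfront [ -0.6  -49.06] ang -74.4 0.39 36
mid x 0.6487857360839939
```

Request:
arm_command:
  increments:
    - [[0,-0.001,0],[0,0,0],-1]
    - [[0,-0.001,0],[0,0,0],-1]
    - [[0,0,0],[0,0,0],-1]
    - [[0,0,0],[0,0,0],-1]

```text
time_s: 10.9
eef_pos: [516.6, 254.6, 45.0]
eef_rot: [-0.219, 1.55, 0.218]
force: [5.3, -2.2, 1.2]
finger_gap: 0.141
```

```bash
python3 hp.py
```

```text
t 10.9 TCP holder [ 0.2  7.4 45. ] heading 105.99 pitch y_z -0.12 roll z_z 0.53 F holder [ 4.4 -3.6  1.2] M [-0.92 -0.94 -0.13] gap 0.141
```

Request:
arm_command:
  increments:
    - [[0,0,-0.001],[0,0,0],-1]
    - [[0,0,-0.001],[0,0,0],-1]
    - [[0,0,0],[0,0,0],-1]

```text
time_s: 11.2
eef_pos: [515.6, 254.3, 45.1]
eef_rot: [-0.219, 1.548, 0.218]
force: [6.9, -2.7, -0.6]
finger_gap: 0.143
```

```bash
python3 hp.py; python3 meas.py top8 -45
```

```text
t 11.2 TCP holder [-0.8  7.4 45.1] heading 106.0 pitch y_z -0.13 roll z_z 0.66 F holder [ 5.9 -4.5 -0.6] M [-0.83 -1.2  -0.1 ] gap 0.143
head+ [ 11.4  -32.93] ang 12.9 0.28 32
head- [-12.66 -34.19] ang 22.4 0.07 21
end [  0.42 -43.88] ang -74.1 0.41 39
jawfront [  2.74 -48.79] ang -72.3 0.15 20
mid x -0.6323810501098137
```

Request:
arm_command:
  increments:
    - [[0,-0.001,0.0008],[0,0,0],-1]
    - [[0,-0.001,0.0007],[0,0,0],-1]
    - [[0,-0.001,0],[0,0,0],-1]
    - [[0,0,0],[0,0,0],-1]
    - [[0,0,0],[0,0,0],-1]

```text
time_s: 11.75
eef_pos: [515.5, 254.3, 45.0]
eef_rot: [-0.219, 1.552, 0.223]
force: [5.6, 1.2, 3.9]
finger_gap: 0.145
```

```bash
python3 hp.py; python3 meas.py top9 -45; python3 - <<'E'
from h import *
from station import grab_frame
s=grab_frame('side')[:,:,::-1];t=cv2.imread('pics/top9.png')
cv2.imwrite('pics/side9.png',s)
z=lambda im,x,y,w,h,k: cv2.resize(im[y:y+h,x:x+w],None,fx=k,fy=k,interpolation=cv2.INTER_CUBIC)
cv2.imwrite('pics/a7.png',np.hstack([z(s,235,95,50,75,8),z(t,180,195,50,75,8)]))
E
```

```text
t 11.75 TCP holder [-1.   7.4 45. ] heading 106.13 pitch y_z 0.09 roll z_z 0.46 F holder [ 5.7 -0.3  3.9] M [-0.11 -1.28 -0.07] gap 0.145
head+ [ 11.29 -34.5 ] ang 13.5 0.3 31
head- [-12.45 -35.94] ang 17.4 0.49 40
end [ -1.61 -43.83] ang -74.0 0.4 40
jawfront [  1.74 -48.58] ang -73.9 0.0 20
mid x -0.5792745208739802
```

View pics/a7.png

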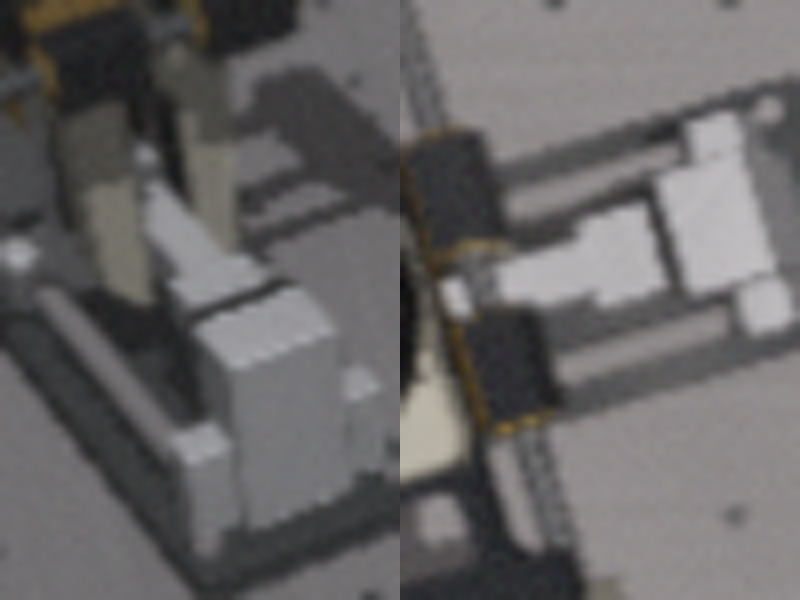

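Request:
arm_command:
  increments:
    - [[0,0,0.001],[0,0,0],-1]
    - [[0,0,0.001],[0,0,0],-1]
    - [[0,0,0],[0,0,0],-1]
    - [[0,0,0],[0,0,0],-1]

```text
time_s: 12.25
eef_pos: [515.4, 254.2, 44.8]
eef_rot: [-0.22, 1.556, 0.223]
force: [3.3, 0.3, 6.6]
finger_gap: 0.145
```

```bash
python3 hp.py; python3 meas.py top10 -45; python3 - <<'E'
from h import *
S=lambda p:(np.array(p,float)+.5)/8-.5+[235,95]
gs=cv2.cvtColor(cv2.imread('pics/side9.png'),cv2.COLOR_BGR2GRAY)
A=np.array([[.961,.277],[-.277,.961]])
def H(x,y,z): return proj('side',np.r_[A.T@np.array([x+566.8,y+94.2]),z])[0]
# predicted vs seen, in 8x-crop pixels, to calibrate the side view on the fixed jaw
C=lambda p:((p-[235,95]+.5)*8-.5).round(0)
for nm,p in[('jaw top front +x',(16.6,-48.6,72)),('jaw top front -x',(-17,-48.6,72)),('spec end top +x',(11.4,-45,69)),('spec end top -x',(-12.5,-45,69)),('head inner +x',(11.4,-25,69)),('head inner -x',(-12.5,-25,69)),('waist+ ',(6.5,-5,69)),('waist- ',(-7.5,-5,69)),('far end top',(-.5,45,69))]:
    print(nm,C(H(*p)), 'dz+3:',C(H(p[0],p[1],p[2]+3)))
E
```

```text
t 12.25 TCP holder [-1.1  7.4 44.8] heading 106.14 pitch y_z 0.08 roll z_z 0.2 F holder [ 3.2 -0.6  6.6] M [-0.11 -0.69 -0.1 ] gap 0.145
head+ [ 11.34 -34.65] ang 13.9 0.3 33
head- [-12.57 -35.  ] ang 22.5 0.1 22
end [  0.15 -43.87] ang -74.6 0.41 40
jawfront [ -0.26 -49.06] ang -73.6 0.4 40
mid x -0.6155109252929378
jaw top front +x [304. 273.] dz+3: [303. 264.]
jaw top front -x [195. 314.] dz+3: [194. 305.]
spec end top +x [282. 281.] dz+3: [281. 272.]
spec end top -x [205. 310.] dz+3: [204. 302.]
head inner +x [249. 245.] dz+3: [248. 236.]
head inner -x [173. 273.] dz+3: [172. 265.]
waist+  [202. 215.] dz+3: [200. 206.]
waist-  [157. 232.] dz+3: [156. 223.]
far end top [103. 138.] dz+3: [102. 130.]
```

```bash
python3 - <<'E'
from h import *
A=np.array([[.961,.277],[-.277,.961]])
def H(n,x,y,z): return proj(n,np.r_[A.T@np.array([x+566.8,y+94.2]),z])[0]
# profile along the projected holder y axis (z=72 line at x=-.5), from y=-60 to -15, averaged over x
ys=np.arange(-66,-16,1.5)
for f in('side4','side9'):
    g=cv2.cvtColor(cv2.imread(f'pics/{f}.png'),cv2.COLOR_BGR2GRAY).astype(np.float32)
    out=[]
    for y in ys:
        q=np.array([H('side',x,y,72)+[0,1.3] for x in np.linspace(-8,8,9)],np.float32)
        out.append(cv2.remap(g,q[:,0][None],q[:,1][None],cv2.INTER_LINEAR).mean())
    print(f,' '.join(f'{y:.1f}:{v:.0f}' for y,v in zip(ys,out)))
# likewise top view
for f in('top4','top9'):
    g=cv2.cvtColor(cv2.imread(f'pics/{f}.png'),cv2.COLOR_BGR2GRAY).astype(np.float32)
    out=[]
    for y in ys:
        q=np.array([H('top',x,y,72) for x in np.linspace(-8,8,9)],np.float32)
        out.append(cv2.remap(g,q[:,0][None],q[:,1][None],cv2.INTER_LINEAR).mean())
    print(f,' '.join(f'{y:.1f}:{v:.0f}' for y,v in zip(ys,out)))
E
```

```text
side4 -66.0:154 -64.5:154 -63.0:153 -61.5:152 -60.0:152 -58.5:152 -57.0:152 -55.5:152 -54.0:151 -52.5:148 -51.0:141 -49.5:123 -48.0:95 -46.5:72 -45.0:65 -43.5:74 -42.0:94 -40.5:116 -39.0:137 -37.5:148 -36.0:152 -34.5:152 -33.0:152 -31.5:152 -30.0:151 -28.5:151 -27.0:151 -25.5:152 -24.0:154 -22.5:155 -21.0:154 -19.5:149 -18.0:145 -16.5:142
side9 -66.0:155 -64.5:154 -63.0:153 -61.5:152 -60.0:152 -58.5:152 -57.0:152 -55.5:152 -54.0:151 -52.5:149 -51.0:142 -49.5:124 -48.0:96 -46.5:74 -45.0:71 -43.5:85 -42.0:110 -40.5:131 -39.0:143 -37.5:147 -36.0:148 -34.5:149 -33.0:149 -31.5:150 -30.0:150 -28.5:148 -27.0:144 -25.5:140 -24.0:138 -22.5:138 -21.0:139 -19.5:139 -18.0:140 -16.5:140
top4 -66.0:187 -64.5:186 -63.0:185 -61.5:184 -60.0:184 -58.5:184 -57.0:183 -55.5:183 -54.0:182 -52.5:179 -51.0:163 -49.5:130 -48.0:88 -46.5:61 -45.0:59 -43.5:69 -42.0:92 -40.5:121 -39.0:153 -37.5:171 -36.0:178 -34.5:178 -33.0:177 -31.5:177 -30.0:176 -28.5:176 -27.0:177 -25.5:178 -24.0:179 -22.5:178 -21.0:174 -19.5:168 -18.0:162 -16.5:159
top9 -66.0:187 -64.5:186 -63.0:185 -61.5:185 -60.0:185 -58.5:184 -57.0:184 -55.5:183 -54.0:183 -52.5:180 -51.0:164 -49.5:131 -48.0:90 -46.5:78 -45.0:110 -43.5:153 -42.0:173 -40.5:179 -39.0:179 -37.5:178 -36.0:177 -34.5:177 -33.0:178 -31.5:179 -30.0:179 -28.5:178 -27.0:173 -25.5:166 -24.0:158 -22.5:157 -21.0:157 -19.5:158 -18.0:157 -16.5:157
```

```bash
python3 - <<'E'
from h import *
from station import grab_frame
f=lambda n,k:np.mean([grab_frame(n)[:,:,::-1].astype(float) for _ in range(k)],0)
s=f('side',4);t=f('top',4)
np.save('s11.npy',s);np.save('t11.npy',t)
z=lambda im,x,y,w,h,k: cv2.convertScaleAbs(cv2.resize(im[y:y+h,x:x+w],None,fx=k,fy=k,interpolation=cv2.INTER_CUBIC),alpha=1.4,beta=-40)
cv2.imwrite('pics/a8.png',np.hstack([z(s,244,108,40,40,10),z(t,185,208,40,40,10)]))
E
python3 hp.py
```

```text
t 12.7 TCP holder [-1.1  7.4 44.8] heading 106.15 pitch y_z 0.08 roll z_z 0.2 F holder [ 3.9 -0.9  6.9] M [-0.18 -0.71 -0.14] gap 0.145
```

View pics/a8.png

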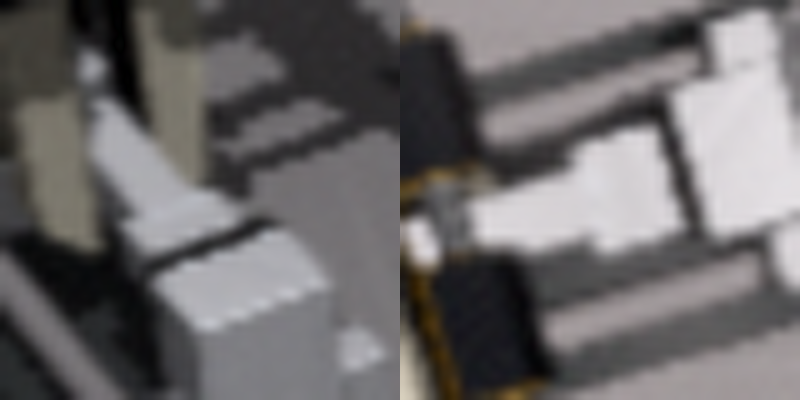

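In the close crop, the dark pad strip between head and jaw, from (155,283) to (275,230), is about pad-thick once blur is allowed for, and no end face shows above the jaw. So the head bears on the pad roughly 1 mm above seat height. I relieve the residual side and down forces, then open.

Request:
arm_command:
  increments:
    - [[-0.0005,0,0.001],[0,0,0],-1]
    - [[0,0,0.0005],[0,0,0],-1]
    - [[0,0,0],[0,0,0],-1]

```text
time_s: 13.0
eef_pos: [515.3, 254.3, 44.7]
eef_rot: [-0.22, 1.56, 0.222]
force: [2.5, 0.9, 6.9]
finger_gap: 0.147
```

```bash
python3 hp.py; python3 meas.py top12 -45
```

```text
t 13.0 TCP holder [-1.2  7.4 44.7] heading 106.15 pitch y_z 0.08 roll z_z -0.01 F holder [2.7 0.2 6.9] M [-0.02 -0.4  -0.05] gap 0.147
head+ [ 11.29 -36.03] ang 13.9 0.27 27
head- [-12.5  -35.17] ang 16.1 0.44 40
end [  0.28 -43.88] ang -74.5 0.39 39
jawfront [  0.2 -48.9] ang -72.3 0.43 37
mid x -0.6059605255126712
```

Request:
arm_command:
  increments:
    - [[-0.001,0,0.0005],[0,0,0],-1]
    - [[0,0,0],[0,0,0],-1]
    - [[0,0,0],[0,0,0],-1]
  newtons: 20

```text
time_s: 13.35
eef_pos: [515.3, 254.2, 44.7]
eef_rot: [-0.221, 1.561, 0.222]
force: [2.4, 2.7, 1.5]
finger_gap: 0.15
```

```bash
python3 hp.py
```

```text
t 13.35 TCP holder [-1.2  7.4 44.7] heading 106.16 pitch y_z 0.06 roll z_z -0.08 F holder [3.  1.9 1.5] M [ 0.35 -0.47 -0.08] gap 0.15
```

Forces are now small and the sprung jaw carries the specimen against the pad. Opening.

Request:
arm_command:
  increments:
    - [[0,0,0],[0,0,0],-0.5]
    - [[0,0,0],[0,0,0],-0.2]
    - [[0,0,0],[0,0,0],0.0]
    - [[0,0,0],[0,0,0],0.0]
    - [[0,0,0],[0,0,0],0.0]

```text
time_s: 13.85
eef_pos: [515.7, 253.1, 44.8]
eef_rot: [-0.221, 1.561, 0.22]
force: [0.7, -0.4, 1.1]
finger_gap: 0.491
```

```bash
python3 hp.py; python3 meas.py top13 -45
```

```text
t 13.85 TCP holder [-1.1  6.2 44.8] heading 106.11 pitch y_z -0.02 roll z_z -0.06 F holder [ 0.5 -0.6  1.1] M [-0.03  0.08  0.02] gap 0.491
head+ [ 11.29 -36.03] ang 13.9 0.27 27
head- [-12.55 -35.17] ang 16.6 0.42 40
end [ -1.61 -43.83] ang -74.0 0.4 40
jawfront [  3.34 -49.06] ang -73.5 0.39 39
mid x -0.6326333160400281
```

Specimen unmoved on release. Retreat straight up, then clear of the view.

Request:
arm_command:
  increments:
    - [[-0.01,0,0],[0,0,0],0]
    - [[-0.03,0,0],[0,0,0],0]
    - [[-0.04,0,0],[0,0,0],0]
    - [[-0.04,0,0],[0,0,0],0]
    - [[-0.04,0,0],[0,0,0],0]

```text
time_s: 14.4
eef_pos: [515.9, 253.2, 207.4]
eef_rot: [-0.221, 1.559, 0.221]
force: [1.0, 0.9, 0.6]
finger_gap: 0.501
```

Request:
arm_command:
  increments:
    - [[0,-0.045,0],[0,0,0],0]
    - [[0,-0.045,0],[0,0,0],0]
    - [[0,-0.045,0],[0,0,0],0]
    - [[0,-0.045,0],[0,0,0],0]
    - [[0,-0.045,0],[0,0,0],0]

```text
time_s: 14.9
eef_pos: [578.8, 35.5, 206.1]
eef_rot: [-0.221, 1.559, 0.221]
force: [0.8, 0.3, -0.3]
finger_gap: 0.501
```

Request:
arm_command:
  increments:
    - [[0,-0.045,0],[0,0,0],0]
    - [[0,-0.045,0],[0,0,0],0]
    - [[0,-0.045,0],[0,0,0],0]
    - [[0,0,0],[0,0,0],0]
    - [[0,0,0],[0,0,0],0]

```text
time_s: 15.4
eef_pos: [615.8, -94.1, 205.5]
eef_rot: [-0.218, 1.56, 0.218]
force: [0.3, 0.4, 0.9]
finger_gap: 0.5
```

```bash
python3 meas.py top14 -45; python3 - <<'E'
from h import *
from station import grab_frame
s=grab_frame('side')[:,:,::-1];t=cv2.imread('pics/top14.png');cv2.imwrite('pics/side14.png',s)
z=lambda im,x,y,w,h,k: cv2.convertScaleAbs(cv2.resize(im[y:y+h,x:x+w],None,fx=k,fy=k,interpolation=cv2.INTER_CUBIC),alpha=1.2,beta=-20)
cv2.imwrite('pics/a9.png',np.hstack([z(s,215,75,66,90,6),z(t,160,195,66,90,6)]))
E
```

```text
head+ [ 11.29 -34.83] ang 13.6 0.3 35
head- [-12.39 -37.11] ang 22.2 0.11 21
end [  0.97 -44.3 ] ang -73.9 0.37 38
jawfront [ -0.2  -49.27] ang -72.3 0.29 29
mid x -0.5525968475341756
```

View pics/a9.png

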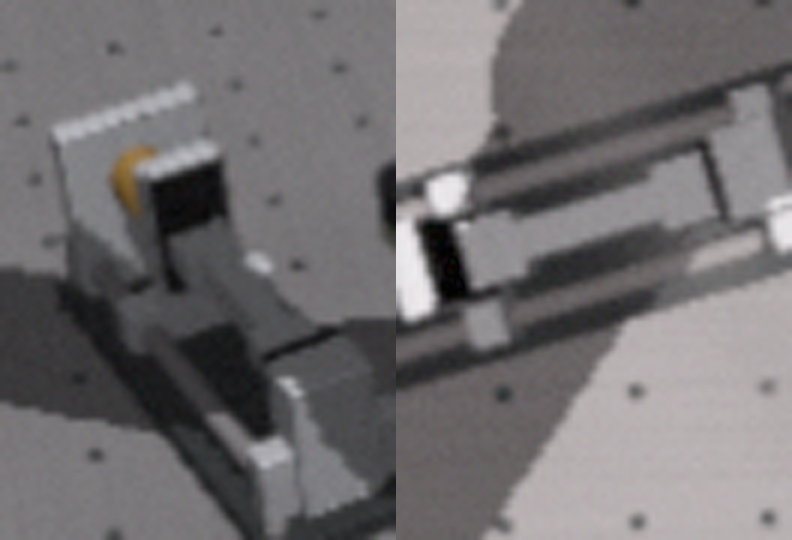

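The last crop shows the specimen clamped between both pads: far head at (200,235) against the sprung pad, near head at (300,340) on the fixed pad, waist hanging free. One numeric level check.

```bash
python3 - <<'E'
from h import *
S=lambda p:(np.array(p,float)+.5)/6-.5+[215,75]
T=lambda p:(np.array(p,float)-[396,0]+.5)/6-.5+[160,195]
A=np.array([[.961,.277,0],[-.277,.961,0],[0,0,1]])
g=cv2.cvtColor(cv2.imread('pics/side14.png'),cv2.COLOR_BGR2GRAY).astype(np.float32)
t=cv2.cvtColor(cv2.imread('pics/top14.png'),cv2.COLOR_BGR2GRAY).astype(np.float32)
def prof(n,im,ys,z,off):
    o=[]
    for y in ys:
        q=np.array([proj(n,A.T@np.array([x+566.8,y+94.2,z]))[0]+[0,off] for x in np.linspace(-6,5,7)],np.float32)
        o.append(cv2.remap(im,q[:,0][None],q[:,1][None],cv2.INTER_LINEAR).mean())
    return o
ys=np.arange(36,66,1.5)
for n,im,off in(('side',g,1.3),('top',t,0)): print(n,' '.join(f'{y:.1f}:{v:.0f}' for y,v in zip(ys,prof(n,im,ys,69,off))))
E
python3 hp.py
```

```text
side 36.0:85 37.5:85 39.0:85 40.5:84 42.0:82 43.5:80 45.0:74 46.5:66 48.0:55 49.5:44 51.0:36 52.5:31 54.0:29 55.5:30 57.0:30 58.5:29 60.0:28 61.5:27 63.0:27 64.5:28
top 36.0:136 37.5:137 39.0:138 40.5:137 42.0:134 43.5:120 45.0:90 46.5:53 48.0:25 49.5:17 51.0:19 52.5:22 54.0:32 55.5:46 57.0:82 58.5:142 60.0:186 61.5:206 63.0:210 64.5:210
t 15.5 TCP holder [   0.  -351.8  205.3] heading 106.23 pitch y_z 0.09 roll z_z 0.02 F holder [-0.2  0.3  0. ] M [-0.05  0.05  0.01] gap 0.501
```

```bash
python3 -c "
from station import job
print(job.sign_off())"
```

```text
the job is handed in; nothing more can be done
None
```

The specimen is clamped endwise in the holder and the job is handed in at 15.5 s of robot time, against the 38 s limit. I took the large specimen off its rest by the waist and pushed the sprung jaw back with it. I then lowered it, eased it onto the fixed pad, and kept hold until the spring carried it before letting go and moving clear.

- **Position across the jaw:** about 0.6 mm off the holder axis, against 0.4 mm the same way for the fixed jaw itself. It did not move on release.
- **Bearing:** I judge the end to be on the fixed pad, because the arm stopped advancing there while the spring load came off it. The far head sits against the sprung pad in the last picture, with the waist hanging free.
- **Height and level:** the checks disagree slightly. The arm's position put the specimen's centre at about 62–63.5 mm and the camera put it at about 63–64 mm, against 62 mm wanted. It is probably 1–2 mm high but still on the pad. The two ends look level to about 1 mm, which is as well as I could measure. I left the height alone rather than risk gripping it again.
- **Forces and bystanders:** the largest force I read was about 10 N. The screwdriver, filter and carton were not approached; I did not measure them again at the end.

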